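Index the inspection camera one hole along its rail

TASK

Step the inspection camera on the index rail one hole along, towards the end of the rail where the petri dish stands: first flip the carriage's cam lever right over, away from the robot, to free it, then lift the plunger knob, slide the carriage to the very next hole on the dish's side (not past it, and not the other way) and let the pin drop fully home. Do not let go at the end: finish while still holding the knob, with the pin home in its hole and the lever still flipped free. Leave the dish, the bottle and the slide box where they are.

Things in the scene. Friction and masses are not known exactly. Their poses are not given: they have to be found in the camera images.
- rail: Aluminium index rail fixed to the bench, 44 mm wide (its x), 300 mm long (its y, from y = -175 to y = +125 mm), top face 45 mm above the bench. Origin on the bench under the middle one of its five 12 mm index holes; the holes lie at y = -80, -40, 0, 40, 80 mm. Its x axis points across the rail away from the robot (within 0.4 rad of world x), z up. A flat light pad (8 mm high) lies at x = 50 to 140 mm, y = -110 to 70 mm.
- carriage (a joint): Slide of the grey carriage along the rail's y axis, in m: 0 = pin in the middle hole (start), +0.040 and -0.040 = the next holes; stops at +-0.081. Friction about 1.5 N once freed. The carriage (80 mm wide, top 60 mm above the bench) reaches from 90 mm on the -y side of the plunger axis to 34 mm on its +y side; the white camera (48 mm square, top 80 mm above the bench, with a 4 mm button on it) hangs 100 mm from the plunger axis in the rail's +x direction.
- plunger (a joint): Lift of the spring plunger on the carriage, in m: 0 = pin fully home in a hole (it enters 10 mm; round-nosed 10 mm pin, 1 mm play each side), 0.016 = top stop. The spring pulls it down with 3 N at 0, rising to 8 N at the top; it drops when let go. From 0.010 upwards the pin is clear of the rail; let down between holes it rides on the rail at about 0.010.
- knob: Black round plunger knob, upright, 28 mm diameter and 26 mm tall, narrowing to 22 mm in the lowest 4 mm; origin at the centre of its underside, 78 mm above the bench when the pin is home (top at 104 mm). Its axis is the plunger axis, x = 0 of the rail. Moves with the plunger and the carriage. There is more room beside it across the rail (rail x) than along it: the lever's pivot is 60 mm away on the -y side.
- knob_grip (a point): Point on the knob's axis at the height to grip, 14 mm above its underside (92 mm above the bench when home).
- lever (a joint): Cam lever on the carriage, in rad: 0 = locked, leaning 0.5 rad from upright to the rail's -x side (towards the robot); it swings up and over, about an axis parallel to the rail's y, to 1.2 = fully free against its stop, leaning 0.7 rad from upright to the rail's +x side. Starts within 0.1 of locked. It stays where it is left. Locked, its cam clamps the carriage on the rail by friction (about 20 N), which lets go past about 0.75; it takes a push of about 5 N at the ball.
- lever_pivot (a point): Lever's pivot, 60 mm from the plunger axis on the rail's -y side, 58.5 mm above the bench.
- lever_tip (a point): Centre of the lever's 16 mm black ball, 65 mm from the pivot; the lever's shaft is a 10 mm round steel bar. About 116 mm above the bench when locked, 124 mm when upright, 108 mm when fully free.
- dish: Petri dish, round and flat, 90 mm diameter and 15 mm high with pale filling, origin at the centre of its underside. Stands beside one end of the rail, on the far side: either end (rail +y or rail -y). The carriage goes one hole towards this end.
- bottle: Amber bottle, 48 mm diameter, 85 mm high, origin at the centre of its underside; stands beside the other end of the rail.
- slide_box: Flat grey slide box with a white lid, 90 x 170 x 32 mm, origin at the centre of its underside; a bystander.
Mind the look-alikes: they are no part of the job. Leave any pink or yellow look-alike of the dish alone.

How it is judged:
By the outcome, as a careful person would: the job done as asked, in the order asked, and still so for the second after the job is handed in, while the arm keeps its last pose, push and grip.
It also fails if it takes over 50 s, if anything falls off the work surface, if the arm or the gripper's body presses on something with over 40 N, if the wrist force passes 120 N, or if a joint passes its speed limit or range.

ROBOT

A 7-joint arm with a two-finger parallel gripper is mounted at the origin on the work surface. World frame = base frame: x ahead of the robot, y to its left, z up, the work surface at z = 0. Lengths are in m, angles in rad, forces in N, time in s.
With the tool pointing down it reaches from about 0.425 to 0.95 m from the base axis. Payload 4.7 kg.
Tool frame: the origin (TCP) lies between the finger pads; the fingertips stand 25 mm ahead of it and the grasp point (between the pads) lies 6 mm ahead of it; z points along the fingers, y is the line along which they close (so a half turn about z gives the same grasp; the last joint's range is limited). The gripper opens to 85 mm and grips with 20 to 120 N. Pads are 22 mm wide; open, the fingers measure 114 mm over their backs; the gripper's body (76 mm by 85 mm) begins 54 mm behind the grasp point. The pads swing forward as they close: fully open they stand 13 mm farther back than shut.
Start: joints at [1.257, 0.469, -0.049, 1.532, 0.024, 1.141, -0.082], TCP at [0.19, -0.648, 0.256] pointing down, gripper open.
Joint ranges: [-2.59, 2.59], [-0.33, 1.99], [-1.39, 1.29], [0.1, 2.45], [-1.04, 4.18], [0.21, 1.99], [-2.66, 2.66]. Speed limits (rad/s): [2.57, 2.57, 3.14, 3.14, 3.14, 3.14, 3.14].

INTERFACE

Orientations are given as a 3x3 rotation matrix whose columns are the frame's x, y, z axes.
In Python, from rig import * gives the robot as it stands. Calls block until the motion is done:
- movep(position, orientation): joint-space move of the TCP to a pose.
- move_l(position, attitude=None, feed=0.15, until_force=None): straight line of the TCP; attitude=None keeps the orientation; feed is the mean speed in m/s. With until_force (N) it stops when the force on the tool has changed by that much, and returns True; else False.
- move_joints(angles): joint-space move.
- command_gripper(opening, newtons=None): finger opening in m; newtons is the grip in N (None keeps the last); returns when the fingers have stopped.
- sleep(seconds).
- inverse_kinematics(position, orientation): joint angles nearest the present ones, or None.
- sense(): the state.
- camera(name): name is "scene" or "top" or "wrist"; returns (picture, depth): 480x640x3 uint8, red, green, blue; 480x640 float32, m along the optical axis (not along the pixel's ray), 0 where there is no reading.
- camera_params(name): a dict with "K" (3x3 intrinsics, pixels), "position" and "rotation" of the camera in the world; the wrist camera has in their place "tool_from_camera" (4x4, takes a point from camera to tool coordinates, whose origin is the TCP and whose axes are the flange's). Camera axes: x right, y down, z forward; pixel columns grow to the right and rows downward; lengths in m; the calibration is good to about 2 mm. A picture is of the moment at which its call begins: read the wrist's pose just before it. camera_params takes no time and is no camera call.
A pose or a line that the arm cannot do raises Unreachable and nothing moves.
- finish_job(): hands the job in; it is judged then, once.
The state is a dict: "time_s": time; "joint_pos": joint angles; "qd": joint speeds; "joint_efforts": joint torques, N m; "position": TCP position; "tcp_rot": TCP orientation; "wrist_force": force on the tool from outside, world axes, zero at the start; "ft_torque": the same for the moment, N m; "finger_gap": finger opening in m; "gripper_force": force on a finger pad.
Only numpy, scipy, OpenCV 4.12 (cv2) and the standard library are available. Lean on these libraries where they do the work, as an engineer would, in place of code of your own. Each camera call takes 0.05 s, during which the arm holds its last target. There are 200 camera calls.

## Working session

There is one attempt and no reset: what is moved stays moved. The work goes in short steps, each a Python script; the robot and the scene stay as the last script left them, time stands still between calls to the robot, and variables do not carry over. Pictures are saved under pics/ and viewed, at most 10 in all, crops included, and the job is handed in when it is done.

```bash
mkdir -p pics; ls
python3 - <<'E'
from rig import *
import cv2,numpy as np
for n in ("top","scene"):
    p,d=camera(n); cv2.imwrite(f"pics/{n}0.png",p[:,:,::-1]); np.savez(f"{n}0.npz",p=p,d=d)
    c=camera_params(n); print(n,c)
print(sense()["time_s"])
E
```

```text
pics
top {'K': array([[567.46251235,   0.        , 314.0028962 ],
       [  0.        , 567.46251235, 242.01406408],
       [  0.        ,   0.        ,   1.        ]]), 'position': array([ 0.3768517 , -0.09537141,  1.33764668]), 'rotation': array([[ 0.01765089, -0.98684064,  0.16072959],
       [-0.99981853, -0.01626863,  0.00991195],
       [-0.00716666, -0.16087537, -0.98694871]])}
scene {'K': array([[478.49722723,   0.        , 320.9125692 ],
       [  0.        , 478.49722723, 236.53577206],
       [  0.        ,   0.        ,   1.        ]]), 'position': array([ 1.14046229, -0.08793574,  0.93098855]), 'rotation': array([[ 0.02173744,  0.83969915, -0.54261665],
       [ 0.99976147, -0.01710644,  0.01357864],
       [ 0.00211973, -0.54278238, -0.8398707 ]])}
0.1
```

View pics/top0.png

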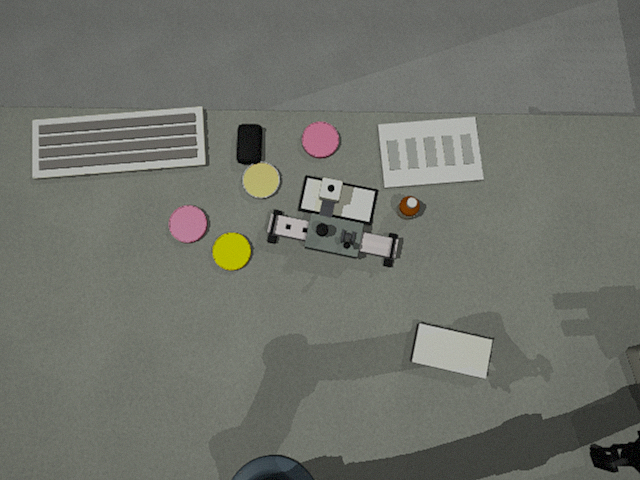

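View pics/scene0.png

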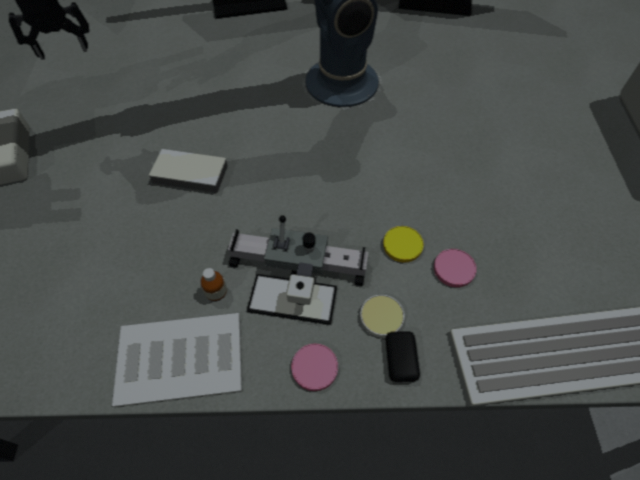

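Candidate dishes in the top picture:
- pale (261,180)
- bright yellow (232,252)
- pink (188,224) and (321,140)

Only the pale one is on the far side of a rail end and opposite the bottle (410,206). It stands at the rail's +y end. I'll confirm this in a crop and measure.

```bash
cat > h.py <<'E'
import numpy as np,cv2
from rig import *
def pt(n,d,u,v,z=None):
    c=camera_params(n);K=c["K"];r=np.array([(u-K[0,2])/K[0,0],(v-K[1,2])/K[1,1],1.])
    r=c["rotation"]@r
    s=d if z is None else (z-c["position"][2])/r[2]
    return c["position"]+s*r
E
python3 - <<'E'
from h import *
a=np.load("top0.npz");p,d=a["p"],a["d"]
cv2.imwrite("pics/crop.png",cv2.resize(p[155:275,220:430,::-1],None,fx=3.8,fy=3.8,interpolation=cv2.INTER_CUBIC))
for n,u,v in [("dish",261,180),("yellow",232,252),("bottle",412,202),("knob",322,230),("carr",315,245),("ball?",347,238),("cambutton",331,188),("railL",288,218),("railR",385,240)]:
    print(n,pt("top",d[v,u],u,v).round(4))
E
```

```text
dish [0.7414 0.0481 0.0148]
yellow [0.5652 0.1108 0.0149]
bottle [ 0.6762 -0.3027  0.0847]
knob [ 0.6045 -0.1002  0.1066]
carr [ 0.5779 -0.0849  0.0609]
ball? [ 0.5923 -0.1568  0.0785]
cambutton [ 0.7055 -0.1192  0.0862]
railL [ 0.6423 -0.0211  0.0482]
railR [ 0.5944 -0.2458  0.0473]
```

View pics/crop.png

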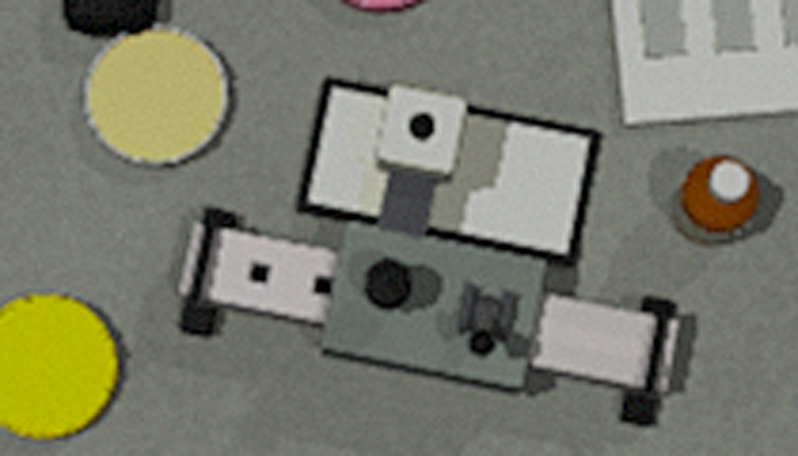

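The crop confirms it: pale dish at crop (157,95) beyond the rail's +y end on the far side, bottle (720,195) at the other end. The knob is at (388,283) and the lever ball at (482,342). The carriage goes +y, and I'll refine from the wrist camera.

Run:
```python
from h import *
T0=camera_params("wrist"); print(T0["tool_from_camera"].round(3), T0["K"][0,0])
h=pt("top",0,288.4,226.6,.045);h2=pt("top",0,304.7,230.2,.045);k=pt("top",0,322.1,229.5,.104);b=pt("top",0,346.8,245,.116)
print("hole80",h,"hole40",h2,"knob",k,"ball",b)
yv=(h-k)[:2]; th=np.arctan2(-yv[0],yv[1]); print("yaw",th)
s=sense(); print(s["tcp_rot"].round(3))
x=np.array([np.cos(th),np.sin(th),0])
for sg in (1,-1):
    Y=sg*x; Z=np.array([0,0,-1.]); R=np.c_[np.cross(Y,Z),Y,Z]
    for P in ([k[0]-.04,k[1]-.03,.36],[k[0],k[1],.096]): print(sg,inverse_kinematics(P,R))
```

```text
[[-0.    -0.952 -0.306  0.079]
 [ 1.    -0.     0.001  0.001]
 [-0.001 -0.306  0.952 -0.118]
 [ 0.     0.     0.     1.   ]] 351.8736334943766
hole80 [ 0.6225998  -0.02238102  0.045     ] hole40 [ 0.61473113 -0.06035493  0.045     ] knob [ 0.60607456 -0.10038332  0.104     ] ball [ 0.57039107 -0.1546597   0.116     ]
yaw -0.20876893254470014
[[ 0.96   0.281 -0.001]
 [ 0.281 -0.96   0.002]
 [-0.    -0.002 -1.   ]]
1 [ 0.6407519   0.30212511 -0.62501217  1.59434996  0.18148232  1.30392217
 -0.21955728]
1 [ 0.50693666  0.61797455 -0.57189022  1.79890946  0.42998447  0.85145583
 -0.47841007]
-1 [ 1.03634942  0.54225619 -1.31128853  1.57551874  0.52764562  1.43389964
  2.61958361]
-1 [ 0.85346106  0.89785994 -1.18441339  1.77992923  0.92265929  1.1399194
  2.2897477 ]
```

```bash
cat >> h.py <<'E'
def frame(th):
    Y=np.array([np.cos(th),np.sin(th),0]); Z=np.array([0,0,-1.]); return np.c_[np.cross(Y,Z),Y,Z]
def wpt(s,u,v,z=None,d=None):
    c=camera_params("wrist");K=c["K"];T=c["tool_from_camera"]
    r=np.array([(u-K[0,2])/K[0,0],(v-K[1,2])/K[1,1],1.])
    R=s["tcp_rot"];o=R@T[:3,3]+s["position"];r=R@T[:3,:3]@r
    t=d if z is None else (z-o[2])/r[2]
    return o+t*r
E
python3 - <<'E'
from h import *
th=-.2088
movep([.600,-.125,.30],frame(th)); command_gripper(0.0,40)
s=sense(); p,d=camera("wrist"); cv2.imwrite("pics/w0.png",p[:,:,::-1])
np.savez("w0.npz",p=p,d=d,R=s["tcp_rot"],P=s["position"]); print(s["time_s"],s["position"],s["finger_gap"])
E
```

```text
3.2333 [ 0.60000714 -0.12497866  0.30001601] -7.829476529407203e-05
```

View pics/w0.png

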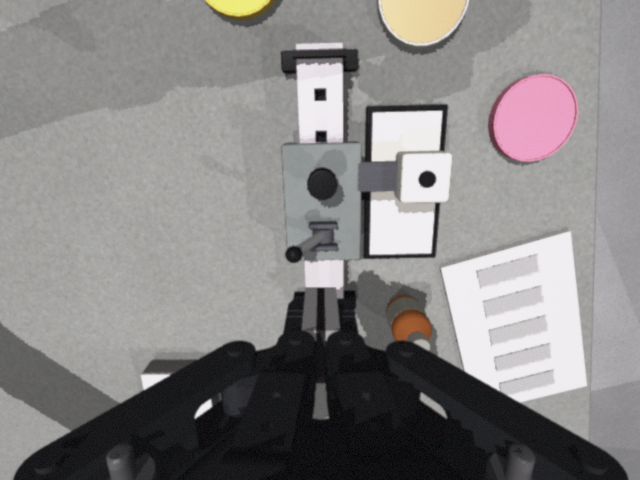

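The wrist view shows the knob at (322,183), the lever ball at (294,254) leaning towards the robot, the y=+80 hole at (320,95), and the camera button at (427,179).

Run:
```python
from h import *
a=np.load("w0.npz");s=dict(tcp_rot=a["R"],position=a["P"]);p,d=a["p"].astype(int),a["d"]
def blob(u0,u1,v0,v1,thr):
    m=(p[v0:v1,u0:u1].max(2)<thr).astype(np.uint8)
    n,l,st,c=cv2.connectedComponentsWithStats(m); i=1+st[1:,4].argmax(); return c[i]+[u0,v0],st[i]
for n,box,thr,z in [("hole80",(308,334,84,106),60,.045),("knob",(303,342,160,204),38,.100),("ball",(283,304,244,265),45,.116),("button",(416,440,168,190),60,.084)]:
    c,st=blob(*box,thr); print(n,c.round(1),st,wpt(s,*c,z).round(4), wpt(s,*c,d=d[int(c[1]),int(c[0])]).round(4))
# rail/carriage axes from depth
v,u=np.mgrid[0:300:2,240:420:2].reshape(2,-1)
P=np.array([wpt(s,U,V,d=d[V,U]) for U,V in zip(u,v)])
m=abs(P[:,2]-.060)<.006
print("carriage",cv2.minAreaRect(P[m][:,:2].astype(np.float32)*1000),m.sum())
for r in (range(62,84),range(106,130)): pass
for V in (80,110,130):
    row=np.where(p[V,285:360].min(1)>185)[0]+285
    e=[wpt(s,x,V,.045) for x in (row.min()-.5,row.max()+.5)]; print(V,row.min(),row.max(),((e[0]+e[1])/2).round(4),np.linalg.norm(e[1]-e[0]))
```

```text
hole80 [319.7  94.3] [ 7  6 10 10 92] [ 0.6223 -0.0226  0.045 ] [ 0.6225 -0.0215  0.0303]
knob [326.5 191.3] [ 10  21  23  18 122] [ 0.6104 -0.1084  0.1   ] [ 0.6105 -0.1075  0.1046]
ball [293.8 253.8] [  3   3  16  15 173] [ 0.5697 -0.1558  0.116 ] [ 0.5716 -0.1516  0.1278]
button [426.8 178.9] [  4   4  15  15 172] [ 0.7056 -0.1194  0.084 ] [ 0.7054 -0.1192  0.0848]Traceback (most recent call last):
  File "<stdin>", line 10, in <module>
  File "h.py", line 11, in wpt
    c=camera_params("wrist");K=c["K"];T=c["tool_from_camera"]
ValueError: time passes only in moves, steps and waits
```

```bash
sed -i 's/c=camera_params("wrist");K/c=WC;K/; s/^from rig import \*/from rig import *\nWC=camera_params("wrist")/' h.py
python3 - <<'E'
from h import *
a=np.load("w0.npz");s=dict(tcp_rot=a["R"],position=a["P"]);p,d=a["p"].astype(int),a["d"]
v,u=np.mgrid[50:290,260:400].reshape(2,-1)
P=np.array([wpt(s,U,V,d=d[V,U]) for U,V in zip(u,v)])
def rect(m): return cv2.minAreaRect(P[m][:,:2].astype(np.float32)*1000)
print("carriage",rect(abs(P[:,2]-.060)<.004))
m=(abs(P[:,2]-.1045)<.004)&(np.hypot(P[:,0]-.606,P[:,1]+.1)<.025)
print("knob",cv2.minEnclosingCircle(P[m][:,:2].astype(np.float32)*1000),np.median(P[m],0),m.sum())
m=(abs(P[:,2]-.120)<.012)&(np.hypot(P[:,0]-.57,P[:,1]+.155)<.02)
print("ball",cv2.minEnclosingCircle(P[m][:,:2].astype(np.float32)*1000),P[m][:,2].max())
for V in (80,110,130):
    row=np.where(p[V,285:360].min(1)>170)[0]+285
    e=[wpt(s,x,V,.045) for x in (row.min()-.5,row.max()+.5)]; print(V,row.min(),row.max(),((e[0]+e[1])/2).round(4),np.linalg.norm(e[1]-e[0]))
E
```

```text
carriage ((628.4288330078125, -91.7431640625), (206.93653869628906, 117.97624969482422), 78.06076049804688)
knob ((607.7120971679688, -100.7540054321289), 13.838955879211426) [ 0.60782786 -0.10030576  0.10463142] 740
ball ((571.2196655273438, -154.39013671875), 8.886184692382812) 0.12785589039421996
80 297 342 [ 0.6248 -0.0099  0.045 ] 0.04485266784160839
110 298 342 [ 0.6196 -0.0369  0.045 ] 0.04495761456279325
130 299 342 [ 0.6161 -0.0558  0.045 ] 0.04469196112471207
```

Yaw is about -0.19 from the rail midline, hole and button alike. The knob is at (0.607,-0.1005), and the ball fits the pivot with the lever at about 0.1. Flipping the lever now.

```bash
cat >> h.py <<'E'
TH=-.19; R0=frame(TH); XR=R0[:,1]; YR=R0[:,0]; K0=np.array([.607,-.1005,0])
def W(x,y,z): return K0+x*XR+y*YR+np.array([0,0,z])
def rel(p): q=p-K0; return np.array([q@XR,q@YR,p[2]]).round(4)
E
python3 - <<'E'
from h import *
movep(W(-.085,-.06,.20),R0); move_l(W(-.085,-.06,.127))
hit=move_l(W(.000,-.06,.127),feed=.06,until_force=25); s=sense(); print(hit,rel(s["position"]),s["wrist_force"])
hit=move_l(W(.034,-.06,.127),feed=.04,until_force=18); s=sense(); print(hit,rel(s["position"]),s["wrist_force"],s["time_s"])
E
```

```text
False [ 1.000e-04 -6.000e-02  1.272e-01] [-1.00551657  0.26043338  2.0379998 ]
True [ 0.0224 -0.06    0.1261] [-4.78957     0.9991079   6.90843787] 6.7583
```

Run:
```python
from h import *
p=sense()["position"]; move_l(p-.01*XR+[0,0,.005],feed=.1); move_l(W(0.0,-.03,.25),feed=.2); command_gripper(.06)
s=sense(); p,d=camera("wrist"); cv2.imwrite("pics/w1.png",p[:,:,::-1])
v,u=np.mgrid[50:330,200:440].reshape(2,-1)
P=np.array([wpt(s,U,V,d=d[V,U]) for U,V in zip(u,v)])
q=np.c_[(P-K0)@XR,(P-K0)@YR,P[:,2]]
for n,m in (("knob",(abs(q[:,2]-.1045)<.004)&(np.hypot(q[:,0],q[:,1])<.025)),("ball",(q[:,2]>.098)&(q[:,2]<.13)&(abs(q[:,1]+.06)<.015)&(q[:,0]<.06)&(q[:,0]>-.06))):
    print(n,m.sum(), m.sum() and (cv2.minEnclosingCircle(q[m][:,:2].astype(np.float32)*1000),q[m][:,2].max()))
print(s["time_s"],s["finger_gap"])
```

```text
knob 1022 (((0.7735594511032104, -0.34306246042251587), 13.964839935302734), np.float64(0.10735930854651798))
ball 447 (((39.00566482543945, -59.88880157470703), 11.845638275146484), np.float64(0.11789703983076383))
8.3833 0.059997197702434175
```

View pics/w1.png

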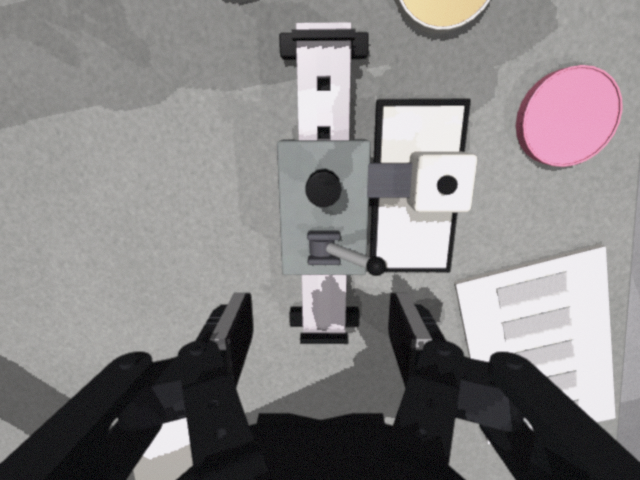

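The lever ball is at (376,266), leaning to +x at 42 mm with its top at about 116 mm, so it is fully free. The knob is where expected, at (323,188). Next I grip it and lift.

Run:
```python
from h import *
x=.0005
move_l(W(x,0,.14),feed=.2); print(move_l(W(x,0,.097),feed=.08,until_force=12))
s=sense(); print(rel(s["position"]),s["wrist_force"])
command_gripper(0.0,50); s=sense(); print(s["finger_gap"],s["gripper_force"],s["wrist_force"],rel(s["position"]))
p=s["position"]
hit=move_l(p+[0,0,.0135],feed=.03,until_force=25); s=sense(); print(hit,rel(s["position"]),s["wrist_force"],s["finger_gap"],s["time_s"])
```

```text
False
[0.0006 0.0002 0.0969] [0.53736185 0.63886898 0.6803621 ]
0.026486687948697737 49.083309777779505 [-3.55774775  0.42577083  4.769358  ] [-0.0001  0.0001  0.0978]
False [-2.00e-04  1.00e-04  1.11e-01] [ 0.56002883  1.21725286 -7.700921  ] 0.026212481086112183 10.8583
```

Run:
```python
from h import *
p=sense()["position"]
hit=move_l(p+.040*YR,feed=.04,until_force=25); s=sense(); print(hit,rel(s["position"]),s["wrist_force"])
p=s["position"]
for dz in (.004,.008,.0115,.0135):
    q=p-[0,0,dz]; hit=move_l(q,feed=.02,until_force=12); sleep(.1); s=sense(); print(dz,hit,rel(s["position"]),s["wrist_force"].round(2),s["finger_gap"])
    if hit: break
print(s["time_s"])
a,d=camera("wrist"); cv2.imwrite("pics/w2.png",a[:,:,::-1])
```

```text
False [-0.0004  0.0408  0.111 ] [-0.53188121  1.37245281 -7.62730578]
0.004 False [-0.0004  0.0409  0.107 ] [-0.71  0.28 -7.21] 0.026283245502537356
0.008 False [-0.0004  0.0409  0.103 ] [-1.11 -0.04 -5.85] 0.026344294013634927
0.0115 False [-0.0003  0.0409  0.0995] [-1.09  1.23 -3.9 ] 0.026724875216961843
0.0135 False [-0.0003  0.0409  0.0979] [-3.43  0.61 -0.48] 0.02622163356430411
13.6833
```

View pics/w2.png

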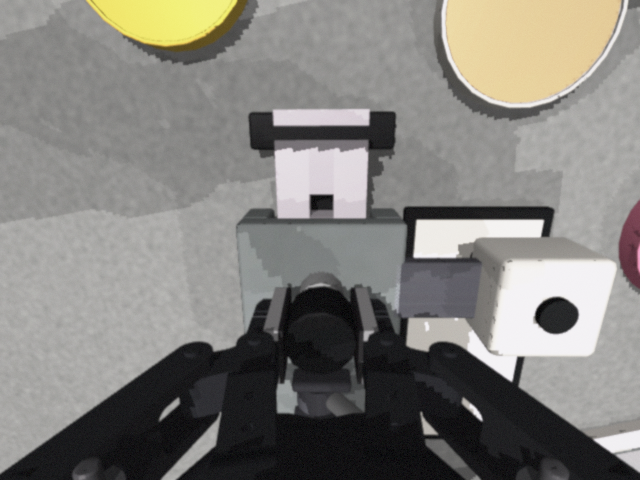

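The carriage shows only the y=+80 hole at (320,205), so it is at +40. The spring force followed the pin all the way down. I'll press it home and check the lever from the scene camera.

Run:
```python
from h import *
p=sense()["position"]
hit=move_l(p-[0,0,.003],feed=.01,until_force=7); sleep(.3); s=sense(); print(hit,rel(s["position"]),s["wrist_force"].round(2),s["finger_gap"],s["gripper_force"])
a,d=camera("scene"); cv2.imwrite("pics/s2.png",cv2.resize(a[170:350,180:440,::-1],None,fx=3,fy=3,interpolation=cv2.INTER_CUBIC)); print(s["time_s"])
```

```text
True [-0.0004  0.0409  0.0978] [-0.96 -0.41  5.81] 0.02653059781660842 50.70957411197014
14.2417
```

View pics/s2.png

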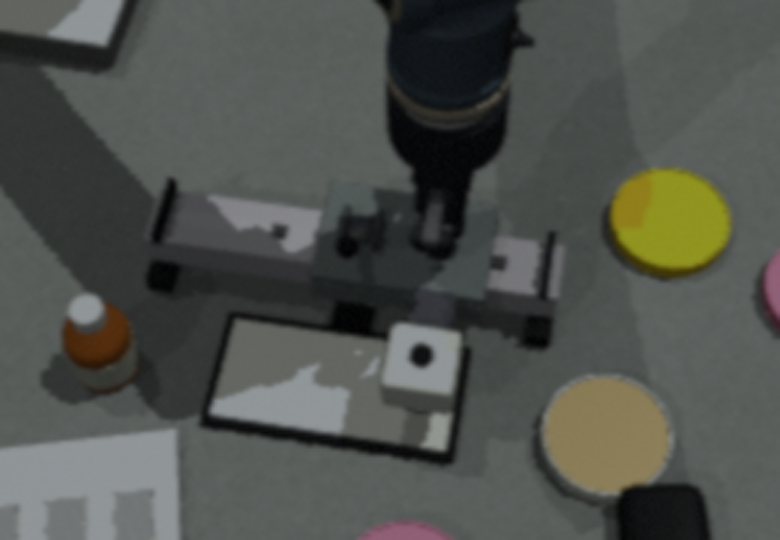

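The scene crop shows the lever ball at (347,245), still leaning to the camera side (free). The dish at (605,435) and the bottle at (95,340) are in place. The knob is held at its original home height and bears against the bottom stop.

```bash
python3 -c "
from rig import *
print(finish_job())"
```

```text
the job is handed in; nothing more can be done
None
```

The job is handed in: the carriage sits one hole along towards the petri dish, with the pin home, the lever still flipped free and the knob still held. The dish and bottle were still in place in the last picture; the slide box wasn't re-measured, but the arm never went near it.

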